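# Park the board holder's sprung jaw open on its stop pin

## Task

Park the board holder open for the next board: with your fingertips push the upright plate of its sprung jaw back until the stop pin drops in behind the catch, then let the jaw come back so that it stays half open with the catch resting on the pin. Only push: do not pinch or ram the jaw, do not touch the stop pin, its knob or its block, and leave everything else on the bench where it is.

Things in the scene. Friction and masses are not known exactly. Their poses are not given: they have to be found in the camera images.
- holder: Board holder bolted to the bench: aluminium base plate 240 x 160 x 10 mm, origin at the centre of its underside. Its +x is the way the moving jaw is pushed open (away from the robot, turned up to 0.6 rad). In its frame: fixed jaw at x -115 to -90 mm, 140 long in y, 37 high; end block at x 95 to 113, 37 high; two 8 mm guide rods at y +-55, 20 high, carry jaw and springs.
- jaw (a joint): Moving jaw's travel along the holder's +x, m: 0 = closed (start), 0.052 = hard stops. Springs push it back with 4.5 N at 0, 0.7 N more per 10 mm; the ramp adds up to 3 N: 12 N pushes it all the way (up to 20 N felt on the move). Let go, it springs back (0.35 kg). It stays parked only with the catch on the stop pin: at 0.025 to 0.040, that is the stop block's x in the holder's frame minus 0.031.
- push_face (a point): Middle of the face to push on the upright plate on the moving jaw, 62 mm above the bench, moves with the jaw; +x = push direction. Plate 56 mm wide (y), 8 thick, from 34 to 82 mm above the bench; below 34 mm the jaw bar (140 mm long in y) sticks out 4 to 9 mm before this face. At the start 59 mm are free from here to the fixed jaw's upper edge.
- catch (a point): Foot of the upright robot-side face of the catch, a steel tooth 14 mm wide, 8 high on the latch bar that runs back from the jaw; 24 mm above the bench, moves with the jaw. On its +x side a ramp (19 mm in all) leads down to the bar: as the jaw is pushed, the ramp lifts the pin, which then drops behind the upright face.
- stop_block: Dark steel bridge 24 x 44 mm over the latch bar, 48 mm high, set and bolted anywhere in the base's slots, fixed; carries the sprung stop pin. Origin on the bench under the pin's axis; axes as the holder's, its y is 0 in the holder's frame.
- pin_seat (a point): Far (+x) side of the pin, where the catch comes to rest: fixed on the stop block, 4 mm beyond the pin's axis, 24 mm above the bench; axes as the holder's. The catch must pass to the +x side of this point by 1 mm or more for the pin to drop, then come back to it.
- stop_pin (a joint): How far the stop pin is lifted, in m: 0 = down (sprung down with 2 N); the ramp lifts it to 0.008 in passing; more only if its knob is pulled.
- pin_knob (a point): Top of the pin's round black knob (22 mm across, 19 mm high), 83 mm above the bench when down; moves with the pin.
- board: Loose circuit board waiting beside the holder on its -y side, 150 x 74 mm, 13 mm high with its cooling fins; origin at the centre of its underside.
- heatsink: Loose finned aluminium heatsink 60 x 22 x 13 mm, lying behind the end block; origin at the centre of its underside.
- screwdriver: Screwdriver 190 mm long lying along its x axis, about 30 mm thick, on the holder's +y side; origin under its middle.
- tub: Open plastic tub, 60 mm across and 45 mm high, standing behind the end block; origin at the centre of its underside.
- tub_lid: The tub's lid, a disc 64 mm across and 11 mm thick, lying on the holder's +y side; origin at the centre of its underside.
- bottle: Water bottle, 64 mm across, 200 mm high, standing at the left; origin at the centre of its underside.
- tester: Handheld tester 110 x 65 x 24 mm lying at the right; origin at the centre of its underside.

How it is judged:
At the end, for the whole second after the job is handed in: The jaw is parked half open and at rest: its catch lies within 2 mm of its seat on the far side of the stop pin, and the pin is down (lifted less than 2 mm) (x of catch in the frame of pin_seat between -0.002 and 0.002 m and value of joint stop_pin below 0.002 m and velocity of joint jaw between -0.01 and 0.01 m/s); the robot touches nothing.
It fails at once if the jaw or holder is pinched or rammed (more than 40 N from the fingers) (contact force between the fingers and holder above 40 N).
It fails at once if the stop block or the pin's knob is touched (more than 1 N), or the pin is pulled up (more than 10.5 mm) (contact force between any of the arm, the fingers and stop_block above 1 N or value of joint stop_pin above 0.0105 m).
It fails at once if another thing on the bench is lifted, carried or pushed away (moved more than 15 mm) (distance of any of board, heatsink, screwdriver, tub, tub_lid, bottle, tester from where it was at the start of the episode above 0.015 m).
It also fails if it takes over 32 s, if anything falls off the work surface, if the arm or the gripper's body presses on something with over 40 N, if the wrist force passes 120 N, or if a joint passes its speed limit or range.

## Robot

A 6-joint arm with a two-finger parallel gripper is mounted at the origin on the work surface. World frame = base frame: x ahead of the robot, y to its left, z up, the work surface at z = 0. Lengths are in m, angles in rad, forces in N, time in s.
With the tool pointing down it reaches from about 0.375 to 0.975 m from the base axis. Payload 3.8 kg.
Tool frame: the origin (TCP) lies on the centre line of the jaws, within the pads' length; the fingertips stand 25 mm ahead of it and the grasp point (between the pads) lies 6 mm ahead of it; z points along the fingers, y is the line along which they close (so a half turn about z gives the same grasp; the last joint's range is limited). The gripper opens to 85 mm and grips with 20 to 120 N. Pads are 22 mm wide; open, the fingers measure 114 mm over their backs; the gripper's body (76 mm by 85 mm) begins 54 mm behind the grasp point. The pads swing forward as they close: fully open they stand 13 mm farther back than shut.
Start: joints at [1.265, 0.264, 1.604, -0, 1.274, -0.037], TCP at [0.179, 0.651, 0.256] pointing down, gripper open.
Joint ranges: [-2.63, 2.63], [-0.94, 2.18], [0.31, 2.57], [-1.31, 4.45], [0, 2.66], [-2.55, 2.55]. Speed limits (rad/s): [2.57, 2.57, 3.14, 3.14, 3.14, 3.14].

## Interface

Orientations are given as a rotation vector (axis times angle).
In Python, from workcell import bot gives the robot as it stands. The module is installed in compiled form; this text tells all that it offers.
- The arm moves only by the tool play_rows, never from a script. Its argument "commands" is a list that holds one entry, the list of rows, each a list of 7 numbers: the shift along the tool's x, y, z as a fraction of full scale, then the turn, a rotation vector about the tool's x, y, z as a fraction of full scale, then the closure, from -1 (fully open) to 1 (shut). A call has 1 to 8 rows; each row is the pose to reach, as a shift and turn from the pose commanded when the call began, along the tool's axes at that moment, turning the shorter way round; what a row does not reach only later rows make up. Full scale, the value 1, is 60 cm for a shift and 180 degrees for a turn. A row lasts 1/10 s, in which the tool goes at most 50 mm and 8.59 degrees, less where a joint would pass 70% of its speed; a pose out of reach is approached as far as the arm can. A call with a number of a shift or a turn outside -1 to 1 is refused whole. A call with a gripper value outside its range is refused whole. The fingers move at their own pace and stop on an object; "force" is the grip in N (left out, the last holds). Time passes only in rows, so rows that repeat a pose let the fingers close. It gives the time, the measured TCP pose, the force, the opening and the grip force at its end, in the units of the state.
- bot.read_state(): the state, without advancing time (a new reading comes with each control period).
- bot.read_camera(name): name is "side" or "top"; returns the picture (400x640x3 uint8, blue, green, red); there is no depth.
- bot.camera_params(name): a dict with "fov_y" (degrees; the focal length in pixels is half the picture's height over the tangent of half this angle, whatever the lens; pixels are square), "cx", "cy" (the principal point, pixels), "rvec" (rotation vector, rad) and "tvec" (3), from world to camera coordinates, as OpenCV has them. Camera axes: x right, y down, z forward; pixel columns grow to the right and rows downward; lengths in m; the calibration is good to about 2 mm. A picture is of the moment at which its call begins. camera_params takes no time and is no camera call.
- bot.finish_job(): hands the job in; it is judged then, once.
The state is a dict: "time": time; "q": joint angles; "joint_vel": joint speeds; "joint_torque": joint torques, N m; "tool_pos": TCP position; "tcp_rot": TCP orientation; "wrist_force": force on the tool from outside, world axes, zero at the start; "torque": the same for the moment, N m; "width": opening from 0.0 (shut) to 1.0 (fully open); "grip_force": force on a finger pad.
Only numpy, scipy, OpenCV 4.12 (cv2) and the standard library are available. Lean on these libraries where they do the work, as an engineer would, in place of code of your own. Each camera call takes 0.05 s, during which the arm holds its last target. There are 200 camera calls.

## Working session

There is one attempt and no reset: what is moved stays moved. The work goes in short steps, Python scripts to look and compute and a tool call to move; the robot and the scene stay as the last step left them, time stands still between calls to the robot, and variables do not carry over. Pictures are saved under pics/ and viewed, at most 10 in all, crops included, and the job is handed in when it is done.

Besides the shell and the picture viewer there is one more tool, called after ">>>" by a JSON object that holds its "op" and its "data", one argument or row to a line. play_rows: Moves the arm, as the interface text tells. Its arguments: {"type":"object","properties":{"commands":{"type":"array"},"force":{"type":"number"}},"required":["commands"]}

```bash
mkdir -p pics
cat > h.py <<'E'
import numpy as np,cv2
from workcell import bot
def cam(n):
    p=bot.camera_params(n);f=200/np.tan(np.radians(p["fov_y"])/2)
    return np.array([[f,0,p["cx"]],[0,f,p["cy"]],[0,0,1]]),cv2.Rodrigues(np.array(p["rvec"],float))[0],np.array(p["tvec"],float).ravel(),p
def ray(n,u,v):
    K,R,t,_=cam(n);return -R.T@t,R.T@np.linalg.solve(K,[u,v,1])
def onz(n,u,v,z):
    c,d=ray(n,u,v);return c+d*(z-c[2])/d[2]
def proj(n,P):
    K,R,t,_=cam(n);q=K@(R@np.array(P)+t);return q[:2]/q[2]
E
python3 - <<'E'
from h import *
for n in("top","side"):
    im=bot.read_camera(n);cv2.imwrite(f"pics/{n}0.png",im);print(bot.camera_params(n))
print(bot.read_state())
E
```

```text
{'fov_y': 53.36109951488088, 'cx': 311.8873126922693, 'cy': 194.246626941373, 'rvec': array([ 2.09976192, -2.1295615 ,  0.20205206]), 'tvec': array([0.01912972, 0.58845367, 1.15388709])}
{'fov_y': 49.72858271421771, 'cx': 316.84248209308043, 'cy': 200.55565561827183, 'rvec': array([ 2.04089133, -0.6922445 ,  0.38620628]), 'tvec': array([-0.48547338,  0.27701518,  0.88211981])}
{'time': 0.1, 'q': array([ 1.26508956e+00,  2.64687954e-01,  1.60524352e+00, -3.82956999e-06,
        1.27368148e+00, -3.69187769e-02]), 'joint_vel': array([ 0.00163276, -0.00063247, -0.00454765,  0.00138074,  0.00016371,
       -0.00072619]), 'joint_torque': array([ 5.87296709e-04, -5.16708434e+01, -3.68589664e+01,  5.18742979e-05,
        6.29857415e-03, -6.69686258e-06]), 'tool_pos': array([0.17908795, 0.65018124, 0.25507634]), 'tcp_rot': array([-0.42089374, -3.11292497,  0.00312766]), 'wrist_force': array([ 0.52786939, -0.1789007 , -0.3708671 ]), 'torque': array([-0.01078651, -0.01669593, -0.02641686]), 'grip_force': 0.0, 'width': 0.99917143894385}
```

View pics/top0.png

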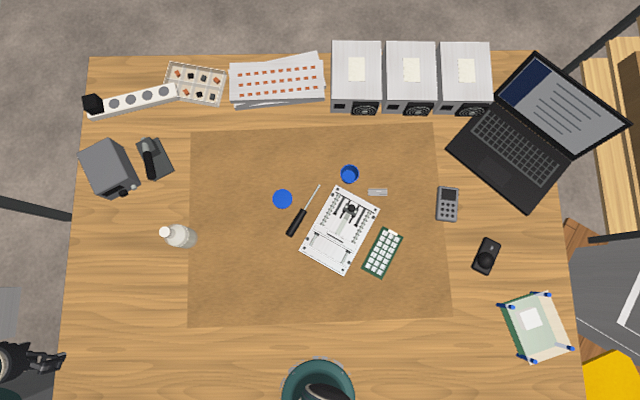

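View pics/side0.png

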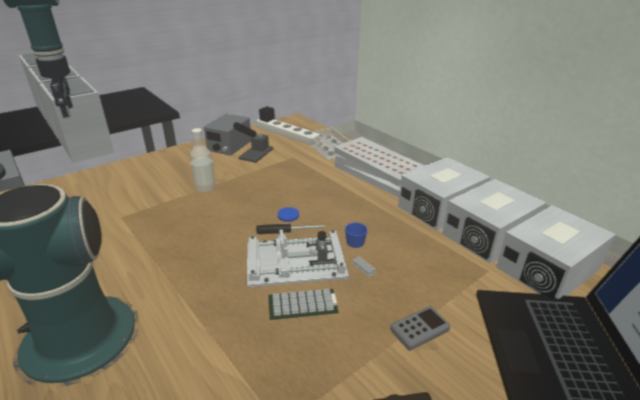

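The top view shows the holder at about (340,230), turned clockwise, with the black stop block and knob near (350,210). The side view shows the holder at about (297,257), the plate near (282,243) and the knob at (322,238). I'll enlarge both.

Run:
```python
import cv2
a=cv2.imread("pics/top0.png")[176:286,285:405];b=cv2.imread("pics/side0.png")[220:290,240:360]
cv2.imwrite("pics/c1.png",cv2.resize(a,None,fx=5,fy=5,interpolation=cv2.INTER_CUBIC))
cv2.imwrite("pics/c2.png",cv2.resize(b,None,fx=6,fy=6,interpolation=cv2.INTER_CUBIC))
```

```text
(no output)
```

View pics/c1.png

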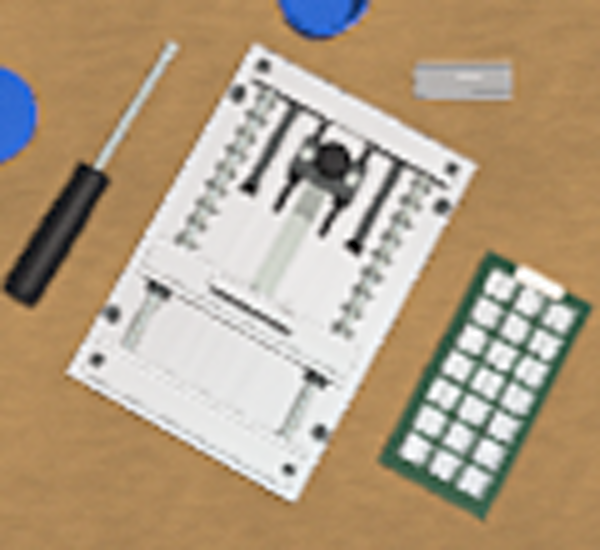

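View pics/c2.png

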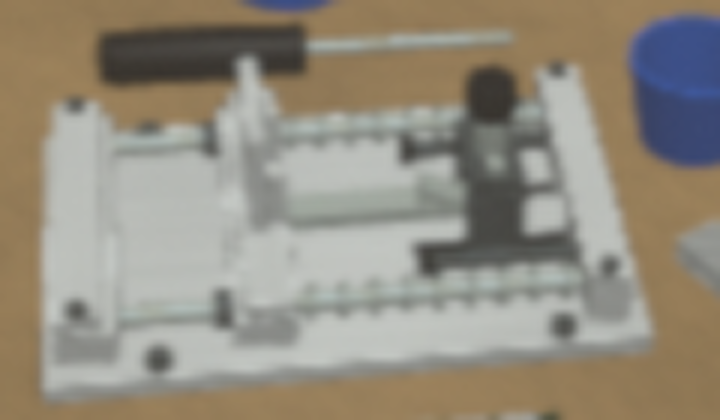

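The plan-view crop shows the base corners at about (258,42), (478,165), (295,502) and (67,373), the knob centre at (332,160) and the plate's dark edge from (210,288) to (292,333). In the side crop the plate top is at (248,60) and the knob at (491,90).

Run:
```python
from h import *
im=cv2.imread("pics/top0.png");hsv=cv2.cvtColor(im,cv2.COLOR_BGR2HSV)
m=((hsv[...,1]<60)).astype(np.uint8)*255;r=np.zeros_like(m);r[180:282,292:385]=255
m=cv2.morphologyEx(m&r,cv2.MORPH_CLOSE,np.ones((3,3)))
c=max(cv2.findContours(m,0,2)[0],key=cv2.contourArea)[:,0].astype(float)
W=np.array([onz("top",u,v,.010)[:2] for u,v in c])
rc=cv2.minAreaRect((W*1000).astype(np.float32));print("rect",rc)
kc=np.array([[258,42],[478,165],[295,502],[67,373]])/5+[285-.4,176-.4]
P=np.array([onz("top",u,v,.010)[:2] for u,v in kc]);print(P,[np.linalg.norm(P[i]-P[i-1]) for i in range(4)])
ax=(P[0]+P[1]-P[2]-P[3]);yaw=np.arctan2(ax[1],ax[0]);C=P.mean(0);print("C",C,"yaw",yaw)
ex=np.array([np.cos(yaw),np.sin(yaw)]);ey=np.array([-ex[1],ex[0]])
loc=lambda p:((p[:2]-C)@ex*1e3,(p[:2]-C)@ey*1e3)
t=lambda u,v,z:onz("top",u/5+284.6,v/5+175.6,z)
s=lambda u,v:(u/6+239.6,v/6+219.6)
print("knob top",loc(t(332,160,.083)))
for q in [(210,288),(292,333)]:print("plate",loc(t(*q,.082)))
# two-view knob
def tri(a,b):
    A=[];y=[]
    for n,(u,v) in(("top",a),("side",b)):
        o,d=ray(n,u,v);d/=np.linalg.norm(d);M=np.eye(3)-np.outer(d,d);A.append(M);y.append(M@o)
    return np.linalg.lstsq(np.vstack(A),np.hstack(y),rcond=None)[0]
k=tri((332/5+284.6,160/5+175.6),s(491,80));print("knob tri",k,loc(k))
H=lambda x,y,z:np.r_[C+ex*x+ey*y,z]
for n,P3 in [("knob",(.1,0,.083)),("platetop",(-.027,.0,.082))]:
    pass
for y in(-.028,.028):print("pred plate top front",[ (proj("side",H(x,y,.082))-[239.6,219.6])*6 for x in(-.031,-.023)],[ (proj("top",H(x,y,.082))-[284.6,175.6])*5 for x in(-.031,-.023)])
for x in(.05,.056,.062,.068):print(x,(proj("top",H(x,0,.083))-[284.6,175.6])*5,(proj("side",H(x,0,.083))-[239.6,219.6])*6)
```

```text
rect ((486.4516906738281, -72.69303894042969), (161.63768005371094, 240.65391540527344), 59.778324127197266)
[[ 0.63042875 -0.06675437]
 [ 0.54912398 -0.20293475]
 [ 0.34324393 -0.08201089]
 [ 0.42301585  0.05625747]] [np.float64(0.24114730623948907), np.float64(0.15860504469629463), np.float64(0.2387659354856446), np.float64(0.15962988889935337)]
C [ 0.48645313 -0.07386064] yaw -0.533200767827827
knob top (np.float64(63.161751959423306), np.float64(1.6643748619107601))
plate (np.float64(-38.610880672750035), np.float64(27.20615371331248))
plate (np.float64(-37.76852135817198), np.float64(-27.123772926130165))
knob tri [ 0.54340622 -0.10552852  0.07967367] (np.float64(65.1436710151705), np.float64(1.6769363305838023))
pred plate top front [array([254.19405543, 138.01038785]), array([274.62863373, 136.52169571])] [array([298.93217199, 323.62872946]), array([305.55425142, 311.69170115])]
pred plate top front [array([246.84594941,  54.78095498]), array([266.37988399,  53.42372171])] [array([215.19123469, 276.05420908]), array([221.87550975, 264.23097988])]
0.05 [323.77050882 180.4783058 ] [451.20095824  79.17097873]
0.056 [328.65248721 171.76130425] [465.95093975  78.12304354]
0.062 [333.52620472 163.05905289] [480.68327655  77.07636194]
0.068 [338.39168231 154.3715143 ] [495.39800029  76.03093169]
```

Sizes check out: 159 × 240 mm, with the knob at y≈0 and x≈64 mm, so the park travel is about 33 mm. Next I'll work out the approach.

```bash
cat >> h.py <<'E'
from scipy.spatial.transform import Rotation as Ro
C=np.array([.4865,-.0733]);yaw=-.53;ex=np.array([np.cos(yaw),np.sin(yaw)]);ey=np.array([-ex[1],ex[0]])
Rt=np.c_[np.r_[-ex,0],np.r_[ey,0],[0,0,-1]]
def loc():
    s=bot.read_state();p=s["tool_pos"];f=s["wrist_force"]
    print("t",s["time"],"loc",np.round([(p[:2]-C)@ex,(p[:2]-C)@ey,p[2]],4),"f",np.round([f[:2]@ex,f[:2]@ey,f[2]],1),"w",s["width"])
def W(x,y,z):return np.r_[C+ex*x+ey*y,z]
def to(P,R0=None,p0=None):
    s=bot.read_state();R0=Ro.from_rotvec(s["tcp_rot"]).as_matrix() if R0 is None else R0
    p0=s["tool_pos"] if p0 is None else p0
    print(np.round(R0.T@(P-p0)/.6,4),np.round(Ro.from_matrix(R0.T@Rt).as_rotvec()/np.pi,4))
E
python3 - <<'E'
from h import *
to(np.array([.38,.36,.30]));print(W(-.067,0,.25))
to(W(-.067,0,.25),Rt,np.array([.38,.36,.30]));
E
```

```text
[-0.4513 -0.3775 -0.0741] [-0.0006  0.0001  0.0831]
[ 0.42869193 -0.03942927  0.25      ]
[-0.4066 -0.5334  0.0833] [0. 0. 0.]
```

>>> {"op": "play_rows", "data": {
  "commands": [
    [[-0.45,-0.378,-0.074,0,0,0.083,1],[-0.45,-0.378,-0.074,0,0,0.083,1],[-0.45,-0.378,-0.074,0,0,0.083,1],[-0.45,-0.378,-0.074,0,0,0.083,1],[-0.45,-0.378,-0.074,0,0,0.083,1],[-0.45,-0.378,-0.074,0,0,0.083,1],[-0.45,-0.378,-0.074,0,0,0.083,1],[-0.45,-0.378,-0.074,0,0,0.083,1]]
  ],
  "force": 20
}}

```text
time: 0.9
tool_pos: [0.382, 0.3564, 0.3014]
tcp_rot: [0.829, 3.028, -0.001]
wrist_force: [-0.7, 0.5, 0.9]
width: -0.0
grip_force: 0.0
```

```bash
python3 -c "
from h import *
loc();to(W(-.067,0,.20))"
```

```text
t 0.9 loc [-0.3074  0.3179  0.3014] f [-0.8  0.1  0.9] w -0.00040497478171401167
[-0.4028 -0.528   0.1699] [-0.      0.0008 -0.0015]
```

>>> {"op": "play_rows", "data": {
  "commands": [
    [[-0.4,-0.53,0.168,0,0,0,1],[-0.4,-0.53,0.168,0,0,0,1],[-0.4,-0.53,0.168,0,0,0,1],[-0.4,-0.53,0.168,0,0,0,1],[-0.4,-0.53,0.168,0,0,0,1],[-0.4,-0.53,0.168,0,0,0,1],[-0.4,-0.53,0.168,0,0,0,1],[-0.4,-0.53,0.168,0,0,0,1]]
  ]
}}

```text
time: 1.7
tool_pos: [0.4243, -0.026, 0.202]
tcp_rot: [0.821, 3.032, 0.001]
wrist_force: [1.7, 0.3, 0.5]
width: 0.0
grip_force: 0.0
```

```bash
python3 -c "
from h import *
loc();to(W(-.067,0,.12))"
```

```text
t 1.7 loc [-0.0776  0.0094  0.202 ] f [1.3 1.1 0.5] w 0.00024813621701942244
[-0.0176 -0.0157  0.1366] [0.0002 0.0001 0.0003]
```

>>> {"op": "play_rows", "data": {
  "commands": [
    [[-0.006,-0.005,0.05,0,0,0,1],[-0.006,-0.005,0.12,0,0,0,1],[-0.006,-0.005,0.12,0,0,0,1],[-0.006,-0.005,0.12,0,0,0,1]]
  ]
}}

```text
time: 2.1
tool_pos: [0.4252, -0.0286, 0.13]
tcp_rot: [-0.821, -3.029, 0.0]
wrist_force: [-0.2, -0.3, 1.3]
width: -0.003
grip_force: 0.0
```

Run:
```python
from h import *
loc();to(W(-.067,0,.074))
a=bot.read_camera("top")[176:286,285:405];b=bot.read_camera("side")[200:290,240:360]
cv2.imwrite("pics/d.png",np.hstack([cv2.resize(a,(480,440),interpolation=2),cv2.resize(b,(320,440)[::1],interpolation=2)][:1]+[cv2.resize(cv2.copyMakeBorder(b,0,20,0,0,0),(320,440),interpolation=2)]))
```

```text
t 2.1 loc [-0.0755  0.0076  0.13  ] f [-0.  -0.4  1.3] w -0.0026403189167802958
[-0.0144 -0.0125  0.0933] [-0.0003 -0.001   0.0002]
```

View pics/d.png

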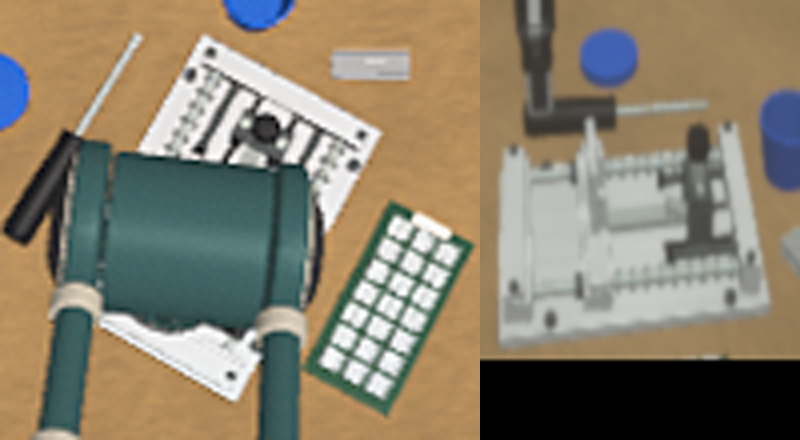

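The side view shows the shut fingers above the gap, between the fixed jaw and the plate (fingertip about (540,105) and plate top (590,120) in the combined picture). Next I lower and centre the fingers.

>>> {"op": "play_rows", "data": {
  "commands": [
    [[-0.006,-0.012,0.04,0,0,0,1],[-0.008,-0.012,0.093,0,0,0,1],[-0.008,-0.012,0.093,0,0,0,1],[-0.008,-0.012,0.093,0,0,0,1]]
  ]
}}

```text
time: 2.6
tool_pos: [0.4275, -0.0374, 0.0762]
tcp_rot: [0.821, 3.031, 0.0]
wrist_force: [0.4, -0.1, 1.2]
width: 0.002
grip_force: 0.0
```

```bash
python3 -c "
from h import *
loc();to(W(-.05,0,.074))"
```

```text
t 2.6 loc [-0.069   0.0012  0.0762] f [0.4 0.1 1.2] w 0.0022128890512883295
[-0.0317 -0.002   0.0036] [0.0001 0.0003 0.0004]
```

>>> {"op": "play_rows", "data": {
  "commands": [
    [[-0.007,-0.001,0.002,0,0,0,1],[-0.014,-0.001,0.002,0,0,0,1],[-0.021,-0.001,0.002,0,0,0,1],[-0.028,-0.001,0.002,0,0,0,1],[-0.035,-0.001,0.002,0,0,0,1],[-0.042,-0.001,0.002,0,0,0,1],[-0.047,-0.001,0.002,0,0,0,1]]
  ]
}}

```text
time: 3.3
tool_pos: [0.4496, -0.0521, 0.0732]
tcp_rot: [-0.822, -3.028, -0.001]
wrist_force: [-3.3, 3.9, 4.0]
width: -0.0
grip_force: 2.8
```

```bash
python3 -c "
from h import *
loc()"
```

```text
t 3.3 loc [-0.0425 -0.0003  0.0732] f [-4.9  1.7  4. ] w -0.00041933451347423686
```

Contact came where expected (tool x −42 mm, 5 N). Next I push about 38 to 42 mm.

>>> {"op": "play_rows", "data": {
  "commands": [
    [[-0.007,0,0,0,0,0,1],[-0.014,0,0,0,0,0,1],[-0.021,0,0,0,0,0,1],[-0.028,0,0,0,0,0,1],[-0.034,0,0,0,0,0,1],[-0.04,0,0,0,0,0,1]]
  ]
}}

```text
time: 3.9
tool_pos: [0.4675, -0.0628, 0.0725]
tcp_rot: [-0.821, -3.022, -0.002]
wrist_force: [-11.0, 8.9, 8.5]
width: -0.003
grip_force: 6.9
```

```bash
python3 -c "
from h import *
loc()"
```

```text
t 3.9 loc [-0.0217 -0.0005  0.0725] f [-14.    2.1   8.5] w -0.003145871550068667
```

>>> {"op": "play_rows", "data": {
  "commands": [
    [[-0.006,0,0,0,0,0,1],[-0.012,0,0,0,0,0,1],[-0.018,0,0,0,0,0,1],[-0.024,0,0,0,0,0,1],[-0.028,0,0,0,0,0,1],[-0.028,0,0,0,0,0,1]]
  ]
}}

```text
time: 4.5
tool_pos: [0.4835, -0.0721, 0.0724]
tcp_rot: [-0.821, -3.026, -0.001]
wrist_force: [-4.8, 4.0, 2.3]
width: -0.0
grip_force: 3.4
```

Run:
```python
from h import *
loc()
b=bot.read_camera("side")[210:290,240:360]
cv2.imwrite("pics/e.png",cv2.resize(b,None,fx=6,fy=6,interpolation=2));loc()
```

```text
t 4.5 loc [-0.0032 -0.0005  0.0724] f [-6.2  1.1  2.3] w -0.00029640852312919807
t 4.55 loc [-0.0032 -0.0005  0.0724] f [-6.4  1.6  3.3] w 0.00029557371366929265
```

View pics/e.png

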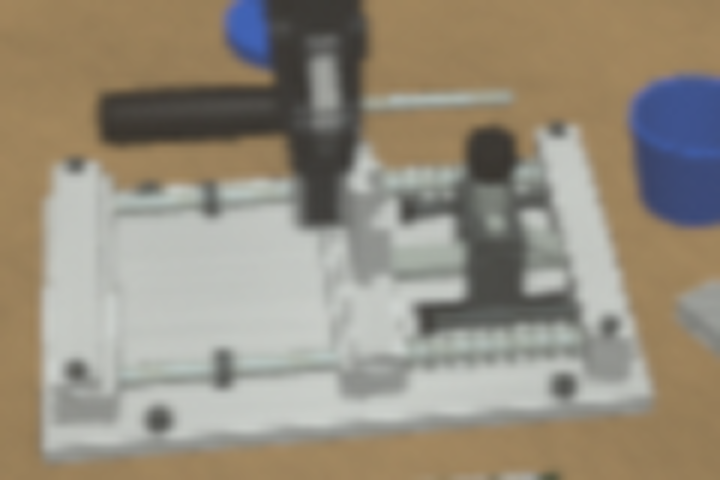

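The jaw has been pushed about 39 mm. The knob is down at its original height (row 127 here, about 67 in the first crop plus the 60 offset). The force fell from 14 to 6 N, so the pin has dropped. Next I ease back slowly.

>>> {"op": "play_rows", "data": {
  "commands": [
    [[0.003,0,0,0,0,0,1],[0.006,0,0,0,0,0,1],[0.009,0,0,0,0,0,1],[0.012,0,0,0,0,0,1],[0.015,0,0,0,0,0,1],[0.018,0,0,0,0,0,1],[0.021,0,0,0,0,0,1],[0.024,0,0,0,0,0,1]]
  ]
}}

```text
time: 5.35
tool_pos: [0.4741, -0.0661, 0.0739]
tcp_rot: [0.822, 3.031, -0.0]
wrist_force: [0.6, 1.0, -0.6]
width: -0.005
grip_force: 0.0
```

Run:
```python
from h import *
loc()
b=bot.read_camera("side")[210:290,240:360]
cv2.imwrite("pics/f.png",cv2.resize(b,None,fx=6,fy=6,interpolation=2))
```

```text
t 5.35 loc [-0.0143 -0.0001  0.0739] f [-0.   1.2 -0.6] w -0.004888927181614533
```

View pics/f.png

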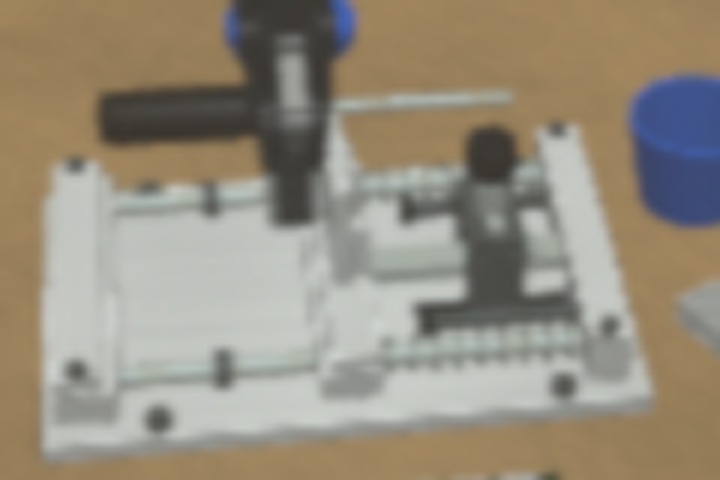

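The jaw has stopped at about 31 mm (plate foot near column 330). There is no force on the fingers and the knob is down at row 127, so it looks parked. I'll back off and then lift clear.

>>> {"op": "play_rows", "data": {
  "commands": [
    [[0.01,0,0,0,0,0,1],[0.025,0,0,0,0,0,1],[0.035,0,-0.01,0,0,0,1],[0.04,0,-0.08,0,0,0,1],[0.04,0,-0.15,0,0,0,1],[0.04,0,-0.22,0,0,0,1],[0.04,0,-0.22,0,0,0,1],[0.04,0,-0.22,0,0,0,1]]
  ]
}}

```text
time: 6.2
tool_pos: [0.4534, -0.0537, 0.2074]
tcp_rot: [0.821, 3.028, 0.001]
wrist_force: [-0.4, -0.1, -0.3]
width: -0.001
grip_force: 0.0
```

Run:
```python
from h import *
loc()
b=bot.read_camera("side")[210:290,240:360]
cv2.imwrite("pics/g.png",cv2.resize(b,None,fx=6,fy=6,interpolation=2))
```

```text
t 6.2 loc [-3.840e-02  2.000e-04  2.074e-01] f [-0.3 -0.3 -0.3] w -0.0006732564698554612
```

View pics/g.png

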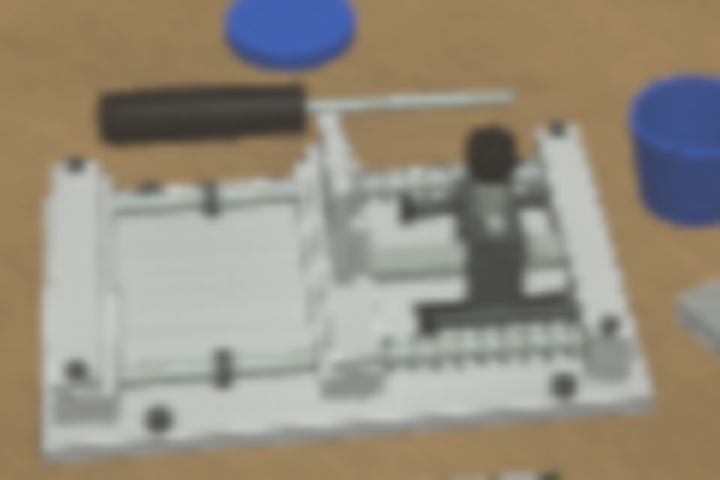

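The fingers are clear, and the jaw has stayed half open exactly where it was (plate top near (330,115), knob down at row 127).

```bash
python3 -c "
from h import *
print(bot.finish_job())"
```

```text
the job is handed in; nothing more can be done
None
```

The jaw is parked half open at about 31–33 mm of travel, with the catch resting on the stop pin, the pin down and the arm clear; I handed the job in at about 6 s, and no verdict came back.

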